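Close up a specimen cool box: hold-down flap first, then the lid

TASK

The blood tubes are packed in the cool box, ready for the courier. Fold the upright hold-down flap inside it down until it lies flat over the tubes, and only then swing the big hinged lid shut over it so that it sits fully down on the rim. Push both over from their outer faces with the fingertips or the outside of the fingers: grip and lift nothing, do not slam the lid, and leave the tubes in their rack and the things around the box where they are.

Things in the scene. Friction and masses are not known exactly. Their poses are not given: they have to be found in the camera images.
- case: Cool box: light grey, heavy, does not slide. Outside 200 mm (its x) by 280 (its y), lift grips on its y ends, rim 125 mm above the bench. Origin: centre of its underside, z up. Front = its -x side (two open latches hang there, leave them). Lid hinged along its +x side, flap inside along its -x side; y runs along both hinges. Contents (cell rack, six tubes, two cold packs) stay below 102 mm above the bench.
- flap (a joint): Angle of the hold-down flap (rad): 0 = flat over the tubes, its stop; 1.57 = upright; it starts at 1.4 to 1.8, other stop 1.85. The hinge is stiff by friction (about 0.13 N m, no spring): the flap stays wherever it is left and must be pushed all the way down; 1 to 3 N at 80 to 130 mm from its hinge moves it.
- flap_hinge (a point): Middle of the flap's hinge line, 76 mm to the box's -x from its centre, 109 mm above the bench. Flap: grey plate 6 mm thick (hinge line half-way through) over a 3 mm pad, 226 mm wide, 150 mm from hinge to free edge. Flat, it points to the box's +x, upper face 112 mm above the bench; upright, that face looks to the box's -x. The point turns with it: x from hinge to free edge, z out of that face.
- flap_edge (a point): Middle of the flap's free edge, on the face that ends on top: 150 mm from the hinge, z as flap_hinge.
- lid (a joint): Angle of the lid (rad): 0 = shut on the rim, its stop; 1.57 = upright; it starts at 1.9 to 2.35, leaning outwards, other stop 2.4. The hinge is stiff by friction (about 0.62 N m, no spring): the lid stays wherever it is left and must be pushed all the way down; 3 to 8 N at 150 to 200 mm from its hinge moves it. It cannot shut while the flap stands up.
- lid_hinge (a point): Middle of the lid's hinge line, 100 mm to the box's +x from its centre, 126 mm above the bench. Lid: grey slab 30 mm thick, 280 mm wide, 200 mm from hinge to free edge (+10 finger lip); its inner face lies in the hinge line. Shut, it points to the box's -x, top 156 mm above the bench; open, its outer face looks away from the box. The point turns with it: -x to free edge, z out of the outer face.
- lid_edge (a point): Middle of the lid's free edge on its outer face: 200 mm from the hinge and 30 mm out of the inner face.
- tube0_mid (a point): Centre of one of the six loose blood tubes standing in the box's rack: 82 mm tall, 13 mm thick, violet cap 16 mm wide; its foot is 19 mm and its top 101 mm above the bench. To be left in place.
- tube1_mid (a point): Centre of one of the six loose blood tubes standing in the box's rack: 82 mm tall, 13 mm thick, violet cap 16 mm wide; its foot is 19 mm and its top 101 mm above the bench. To be left in place.
- tube2_mid (a point): Centre of one of the six loose blood tubes standing in the box's rack: 82 mm tall, 13 mm thick, violet cap 16 mm wide; its foot is 19 mm and its top 101 mm above the bench. To be left in place.
- tube3_mid (a point): Centre of one of the six loose blood tubes standing in the box's rack: 82 mm tall, 13 mm thick, violet cap 16 mm wide; its foot is 19 mm and its top 101 mm above the bench. To be left in place.
- tube4_mid (a point): Centre of one of the six loose blood tubes standing in the box's rack: 82 mm tall, 13 mm thick, violet cap 16 mm wide; its foot is 19 mm and its top 101 mm above the bench. To be left in place.
- tube5_mid (a point): Centre of one of the six loose blood tubes standing in the box's rack: 82 mm tall, 13 mm thick, violet cap 16 mm wide; its foot is 19 mm and its top 101 mm above the bench. To be left in place.
- marker: Marker pen lying on the bench along the front of the box: 135 mm long (its y), 13 mm thick. Origin: underside, middle. To be left alone.
- dropper: Small amber dropper bottle on the bench in front of the box: 32 mm thick, 88 mm tall. Origin: centre of its underside. To be left alone.
- slidebox: Ivory box for glass slides on the bench behind the hinge side of the box: 87 by 102 mm, 35 mm tall. Origin: centre of its underside. To be left alone.
- timer: White bench timer lying behind the hinge side of the box: 65 by 65 mm, 20 mm tall. Origin: centre of its underside. To be left alone.
- benchrack: White rack with violet-capped tubes on the bench to the robot's left: 52 by 142 mm, 87 mm tall. Origin: centre of its underside. To be left alone.
- tipbox: Open box of pipette tips on the bench to the robot's right: 85 by 120 mm, 60 mm tall. Origin: centre of its underside. To be left alone.

How it is judged:
On the way, in this order (a step that is already met when the one before it is completed fails the run):
1. the hold-down flap lies flat over the tubes (within 0.05 rad) while the lid still stands open (over 1.2 rad) (value of joint flap below 0.05 rad and value of joint lid above 1.2 rad), for 0.2 s.
2. the lid is shut on the rim (within 0.03 rad) over the flat flap (value of joint flap below 0.05 rad and value of joint lid below 0.03 rad), for 0.2 s.
At the end, for the whole second after the job is handed in: The flap lies flat (within 0.05 rad of its stop), the lid is shut over it (within 0.03 rad, 6 mm at its free edge), the six tubes stand within 15 mm and the things around the box within 25 mm of where they were (all of step 2 and distance of each of tube0_mid, tube1_mid, tube2_mid, tube3_mid, tube4_mid, tube5_mid from where it was at the start of the episode below 0.015 m and distance of each of marker, dropper, slidebox, timer, benchrack, tipbox from where it was at the start of the episode below 0.025 m); the robot touches nothing.
It fails at once if a tube is lifted out of place (moved more than 25 mm) (distance of any of tube0_mid, tube1_mid, tube2_mid, tube3_mid, tube4_mid, tube5_mid from where it was at the start of the episode above 0.025 m).
It fails at once if something around the box is lifted, or pushed more than 40 mm (distance of any of marker, dropper, slidebox, timer, benchrack, tipbox from where it was at the start of the episode above 0.04 m or height (world z) of any of marker, dropper, slidebox, timer, benchrack, tipbox above 0.02 m).
It fails at once if the lid is slammed: over its last 0.6 rad it swings shut faster than 2.5 rad/s (velocity of joint lid below -2.5 rad/s and value of joint lid below 0.6 rad).
It fails at once if the flap or the lid is gripped: fingers press on its inner face (foam pad or liner) with more than 5 N (contact force between the fingers and flap_c1 above 5 N or contact force between the fingers and lid_c2 above 5 N or contact force between the fingers and lid_c3 above 5 N or contact force between the fingers and lid_c4 above 5 N).
It also fails if it takes over 67 s, if anything falls off the work surface, if the arm or the gripper's body presses on something with over 40 N, if the wrist force passes 120 N, or if a joint passes its speed limit or range.

ROBOT

A 6-joint arm with a two-finger parallel gripper is mounted at the origin on the work surface. World frame = base frame: x ahead of the robot, y to its left, z up, the work surface at z = 0. Lengths are in m, angles in rad, forces in N, time in s.
With the tool pointing down it reaches from about 0.275 to 0.85 m from the base axis. Payload 19 kg.
Tool frame: the origin (TCP) lies at the very end of the fingers, on their centre line; the grasp point (between the pads) lies 19 mm behind it; x points along the fingers, y is the direction in which the jaws open and shut, and the axes are right-handed (so a half turn about x gives the same grasp; the last joint's range is limited). The gripper opens to 85 mm and grips with 20 to 120 N. Pads are 22 mm wide; open, the fingers measure 114 mm over their backs; the gripper's body (76 mm by 85 mm) begins 54 mm behind the grasp point. The pads swing forward as they close: fully open they stand 13 mm farther back than shut.
Start: joints at [1.106, 0.15, 1.437, -0, 1.554, -0.134], TCP at [0.187, 0.544, 0.231] pointing down, gripper open.
Joint ranges: [-2.8, 2.8], [-0.68, 2.1], [0.12, 2.68], [-1.39, 4.53], [0.16, 2.79], [-2.81, 2.81]. Speed limits (rad/s): [1.89, 1.89, 2.22, 3.01, 3.01, 3.01].

INTERFACE

Orientations are given as a unit quaternion [w, x, y, z].
In Python, from bench import manip, vision gives the robot as it stands.
- The arm moves only by the tool servo_tool, never from a script. Its argument "steps" is a list of rows, each an object of numbers: "x", "y", "z": the shift along the tool's x, y, z in cm; "ax", "ay", "az": the turn, a rotation vector about the tool's x, y, z in rad; "jaw": the closure in counts, from 0 (fully open) to 255 (shut). In form: [{"x": .., "y": .., "z": .., "ax": .., "ay": .., "az": .., "jaw": ..}, ...]. A call has 1 to 5 rows; each row shifts and turns the pose as measured when the row begins, along the tool's axes as they then stand; what a row does not reach is not made up. A row lasts 1/10 s, in which the tool goes at most 50 mm and 8.59 degrees, less where a joint would pass 70% of its speed; a pose out of reach is approached as far as the arm can. A call is refused whole if a number of a shift passes 5 or a number of a turn 0.15, either way. A call with a gripper value outside its range is refused whole. The fingers move at their own pace and stop on an object; "squeeze" is the grip in N (left out, the last holds). Time passes only in rows, so rows that do not move let the fingers close. It gives the time, the measured TCP pose, the force and the opening at its end, in the units of the state.
- manip.sense(): the state, without advancing time (a new reading comes with each control period).
- vision.camera(name): name is "scene" or "top"; returns a dict with "color" (384x512x3 uint8, red, green, blue), "fx", "fy", "cx", "cy" (pixels), "extrinsics" (4x4, takes a point from camera to world coordinates). Camera axes: x right, y down, z forward; pixel columns grow to the right and rows downward; lengths in m; the calibration is good to about 2 mm. A picture is of the moment at which its call begins. There is no depth.
- manip.close_job(): hands the job in, once; it reports no verdict.
The state is a dict: "clock": time; "q": joint angles; "qd": joint speeds; "tau": joint torques, N m; "ee_pos": TCP position; "eef_rot": TCP orientation; "wrist_force": force on the tool from outside, world axes, zero at the start; "ft_torque": the same for the moment, N m; "gripper_width": opening from 0.0 (shut) to 1.0 (fully open).
Only numpy, scipy, OpenCV 4.12 (cv2) and the standard library are available. Lean on these libraries where they do the work, as an engineer would, in place of code of your own. Each camera call takes 0.05 s, during which the arm holds its last target. There are 200 camera calls.

## Working session

There is one attempt and no reset: what is moved stays moved. The work goes in short steps, Python scripts to look and compute and a tool call to move; the robot and the scene stay as the last step left them, time stands still between calls to the robot, and variables do not carry over. Pictures are saved under pics/ and viewed, about 8 in all and at most 12, crops included, and the job is handed in when it is done.

Besides the shell and the picture viewer there is one more tool, called after "Emit:" as a command line: name --argument value ..., lists and objects as JSON in quotes. servo_tool: Moves the arm, as the interface text tells. Its arguments: {"type":"object","properties":{"steps":{"type":"array"},"squeeze":{"type":"number"}},"required":["steps"]}

```bash
mkdir -p pics; cat > h.py <<'E'
import numpy as np, cv2
from bench import manip, vision
def snap(n,f):
    c=vision.camera(n); cv2.imwrite('pics/'+f,cv2.resize(c['color'][:,:,::-1],(800,600),interpolation=cv2.INTER_CUBIC)); 
    np.savez('pics/'+f+'.npz',K=[c['fx'],c['fy'],c['cx'],c['cy']],E=c['extrinsics']); return c
def proj(f,P):
    d=np.load('pics/'+f+'.npz');K=d['K'];P=np.atleast_2d(P);E=np.linalg.inv(d['E']);p=P@E[:3,:3].T+E[:3,3]
    return np.c_[K[0]*p[:,0]/p[:,2]+K[2],K[1]*p[:,1]/p[:,2]+K[3]]*(800/512)
def ray(f,u,v,z):
    d=np.load('pics/'+f+'.npz');K=d['K'];E=d['E'];s=512/800
    r=E[:3,:3]@np.array([(u*s-K[2])/K[0],(v*s-K[3])/K[1],1]);o=E[:3,3];return o+r*(z-o[2])/r[2]
E
python3 - <<'E'
from h import *
for n in('scene','top'):
    c=snap(n,n+'0.png'); print(n,c['fx'],np.round(c['extrinsics'],3).tolist())
print(manip.sense())
E
```

```text
scene 424.1921266327001 [[-0.291, 0.712, -0.639, 1.465], [0.957, 0.212, -0.2, 0.24], [-0.007, -0.67, -0.743, 1.152], [0.0, 0.0, 0.0, 1.0]]
top 495.2529029096714 [[-0.081, -0.976, 0.201, 0.245], [-0.997, 0.079, -0.016, -0.051], [-0.001, -0.201, -0.979, 1.717], [0.0, 0.0, 0.0, 1.0]]
{'clock': 0.1, 'q': array([ 1.10601055e+00,  1.50904220e-01,  1.43790843e+00, -6.88078473e-07,
        1.55376971e+00, -1.34005769e-01]), 'qd': array([ 0.00051794, -0.00147597, -0.00267005, -0.00063512,  0.00062988,
       -0.00152639]), 'tau': array([ 5.45306713e-03, -7.14374185e+01, -5.71795034e+01,  1.38447199e-04,
        7.27317907e-03, -4.51964593e-05]), 'ee_pos': array([0.18668282, 0.54364527, 0.23078306]), 'eef_rot': array([ 0.6973547 ,  0.11608152,  0.69756065, -0.11675036]), 'wrist_force': array([-0.17347312,  0.36692281,  0.1876697 ]), 'ft_torque': array([-0.04530273, -0.03867333, -0.03305636]), 'gripper_width': 1.0011163367394522}
```

View pics/scene0.png

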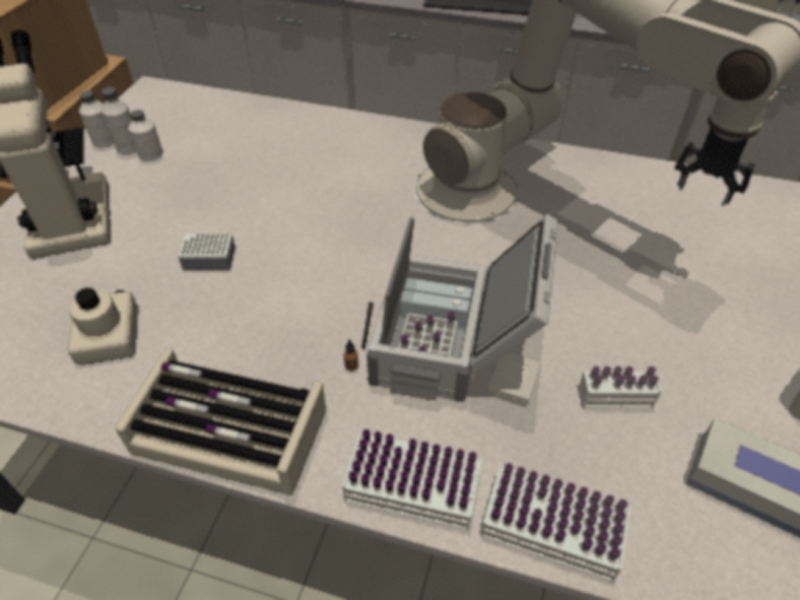

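View pics/top0.png

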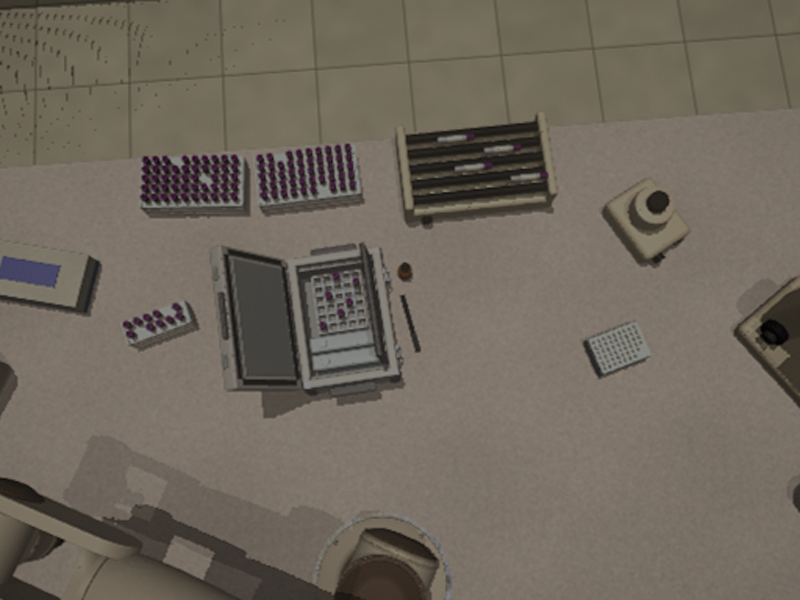

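The front of the box (flap side) faces the robot's right (-y), and the lid leans to the left (+y). In the top view the box spans about (215–400, 245–390) px; next I zoom in to find its corners.

```bash
python3 - <<'E'
from h import *
a=cv2.imread('pics/scene0.png')[200:410,320:600];b=cv2.imread('pics/top0.png')[230:410,200:440]
cv2.imwrite('pics/c_s.png',cv2.resize(a,None,fx=2.8,fy=2.8,interpolation=3));cv2.imwrite('pics/c_t.png',cv2.resize(b,None,fx=3.3,fy=3.3,interpolation=3))
E
```

```text
(no output)
```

View pics/c_s.png

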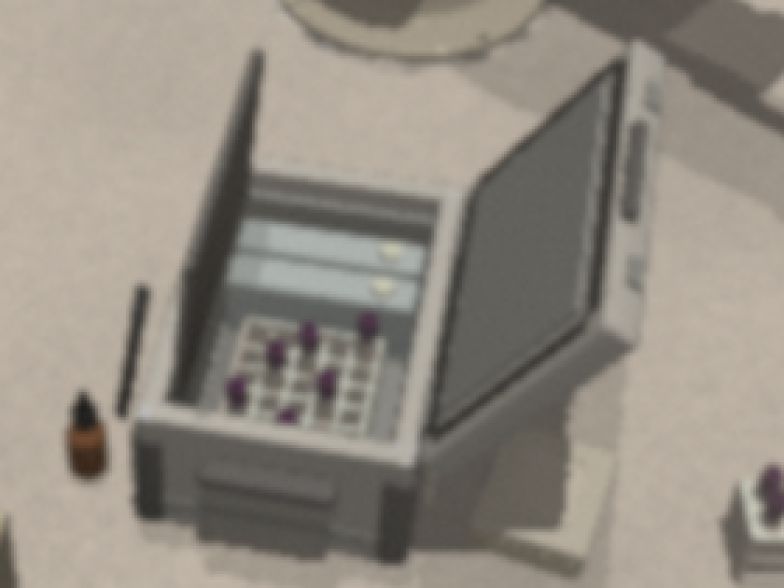

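View pics/c_t.png

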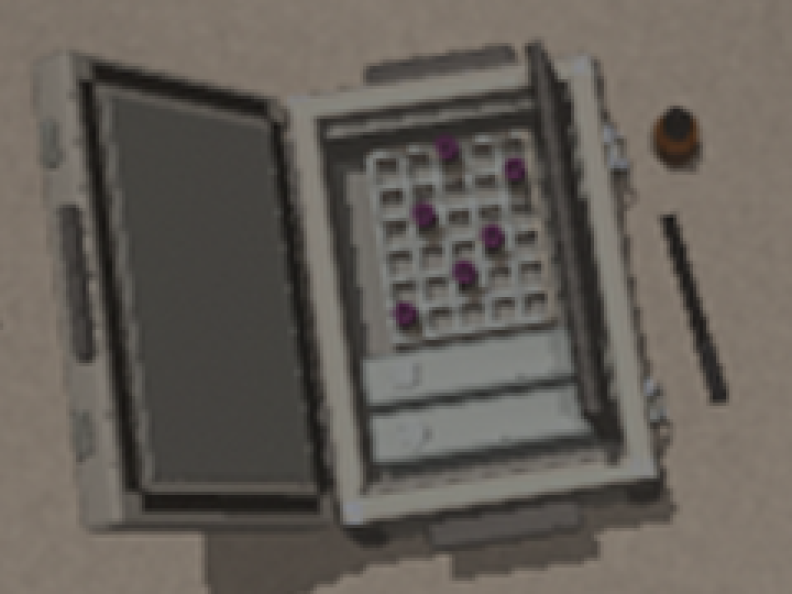

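```bash
cat > fit.py <<'E'
from h import *
from scipy.optimize import least_squares
S=lambda u,v:(u/2.8+320,v/2.8+200); T=lambda u,v:(u/3.3+200,v/3.3+230)
def tf(p,P):
    c,s=np.cos(p[2]),np.sin(p[2]);P=np.array(P,float);return np.r_[p[0]+c*P[0]-s*P[1],p[1]+s*P[0]+c*P[1],P[2]]
def lid(p,r,y,h): a=p[3];return tf(p,(.1-r*np.cos(a)+h*np.sin(a),y,.126+r*np.sin(a)+h*np.cos(a)))
def flap(p,r,y,h): a=p[4];return tf(p,(-.076+r*np.cos(a)-h*np.sin(a),y,.109+r*np.sin(a)+h*np.cos(a)))
C=lambda x,y:(lambda p:tf(p,(x,y,.125)))
L=lambda r,y,h:(lambda p:lid(p,r,y,h)); F=lambda r,y:(lambda p:flap(p,r,y,0))
s,t='scene0.png','top0.png'
obs=[(t,C(-.1,-.14),T(590,58)),(t,C(-.1,.14),T(660,478)),(t,C(.1,.14),T(342,525)),(t,C(.1,-.14),T(285,97)),
(s,C(-.1,-.14),S(135,418)),(s,C(.1,-.14),S(410,465)),
(t,L(.2,-.14,0),T(75,62)),(t,L(.2,.14,0),T(128,525)),(t,L(.2,-.14,.03),T(37,60)),(t,L(.2,.14,.03),T(88,528)),
(s,L(.2,-.14,0),S(597,330)),(s,L(.2,.14,0),S(630,42)),(s,L(.2,-.14,.03),S(632,350)),(s,L(.2,.14,.03),S(662,60)),
(s,F(.15,.113),S(258,52)),(s,F(.15,-.113),S(184,272)),(t,F(.15,-.113),T(535,42)),(t,F(.15,.113),T(590,415))]
if __name__=='__main__':
    res=lambda p:np.concatenate([proj(f,g(p))[0]-np.array(o) for f,g,o in obs])
    r=least_squares(res,[.55,.08,1.65,2.1,1.6],loss='soft_l1',f_scale=2)
    np.save('p.npy',r.x);print(r.x.round(4));print(res(r.x).reshape(-1,2).round(1).tolist())
    p=r.x
    for n,v in dict(lidedge=lid(p,.2,0,.03),lidh=lid(p,0,0,0),flapedge=flap(p,.15,0,.003),flaphinge=flap(p,0,0,0)).items():print(n,v.round(3))
E
python3 fit.py
```

```text
[0.5587 0.0377 1.641  2.1053 1.4778]
[[1.7, -2.8], [0.3, -0.7], [0.4, -0.3], [1.0, -1.0], [-2.6, -1.5], [-0.1, -0.5], [-1.1, -6.2], [-1.1, -1.0], [-1.2, -1.5], [-1.2, 1.0], [0.1, -2.8], [0.2, -3.8], [1.4, -1.6], [0.6, -2.4], [-0.4, -2.0], [0.9, -2.1], [-0.3, -0.9], [-0.1, -0.6]]
lidedge [0.543 0.265 0.283]
lidh [0.552 0.137 0.126]
flapedge [ 0.563 -0.027  0.259]
flaphinge [ 0.564 -0.038  0.109]
```

The pose fits well: lid about 2.11 rad, flap about 1.48 rad. I raise and align the tool (tool y along box x) and shut the jaws.

Emit:
servo_tool --steps '[{"x":-4,"ax":-0.14,"jaw":255},{"x":-4,"ax":-0.14,"jaw":255},{"x":-4,"ax":-0.12,"jaw":255},{"x":-3,"jaw":255},{"jaw":255}]' --squeeze 40

```text
$.steps[0]: bad value
```

```bash
cat > st.py <<'E'
from fit import *
from scipy.spatial.transform import Rotation as Ro
def to(target):
    s=manip.sense();q=s['eef_rot'];R=Ro.from_quat([q[1],q[2],q[3],q[0]]).as_matrix()
    print('t',s['clock'],'pos',s['ee_pos'].round(3),'w',round(s['gripper_width'],2),'F',s['wrist_force'].round(1));print(R.round(3).tolist())
    for t in np.atleast_2d(target): print('move cm',t.round(3),(R.T@(t-s['ee_pos'])*100).round(1))
E
python3 - <<'E'
from st import *
p=np.load('p.npy')
to([tf(p,(-.15,0,.36)),tf(p,(-.15,0,.21))])
for n,(u,v) in dict(dropper=(405,271),marker=(411,322)).items(): print(n,ray('top0.png',u,v,.02).round(3))
E
```

```text
t 0.1 pos [0.187 0.544 0.231] w 1.0 F [-0.2  0.4  0.2]
[[-0.0, 0.325, 0.946], [-0.001, 0.946, -0.325], [-1.0, -0.001, -0.0]]
move cm [ 0.569 -0.112  0.36 ] [-12.9 -49.6  57.5]
move cm [ 0.569 -0.112  0.21 ] [  2.1 -49.6  57.5]
dropper [ 0.67  -0.103  0.02 ]
marker [ 0.552 -0.107  0.02 ]
```

Emit:
servo_tool --steps '[{"x":-4,"y":0,"z":0,"ax":-0.14,"ay":0,"az":0,"jaw":255},{"x":-4,"y":0,"z":0,"ax":-0.14,"ay":0,"az":0,"jaw":255},{"x":-4,"y":0,"z":0,"ax":-0.14,"ay":0,"az":0,"jaw":255},{"x":-3,"y":0,"z":0,"ax":0,"ay":0,"az":0,"jaw":255},{"x":0,"y":0,"z":0,"ax":0,"ay":0,"az":0,"jaw":255}]' --squeeze 40

```text
clock: 0.6
ee_pos: [0.1863, 0.5428, 0.3835]
eef_rot: [0.705, -0.04, 0.707, 0.035]
wrist_force: [0.6, 0.6, 0.1]
gripper_width: 0.141
```

```bash
python3 - <<'E'
from st import *
p=np.load('p.npy')
to([tf(p,(-.15,0,.36)),tf(p,(-.15,0,.21))])
E
```

```text
t 0.6 pos [0.186 0.543 0.383] w 0.14 F [0.6 0.6 0.1]
[[-0.003, -0.107, 0.994], [-0.007, 0.994, 0.107], [-1.0, -0.006, -0.004]]
move cm [ 0.569 -0.112  0.36 ] [  2.6 -69.2  31.1]
move cm [ 0.569 -0.112  0.21 ] [ 17.6 -69.1  31.2]
```

Emit:
servo_tool --steps '[{"x":0,"y":-4.5,"z":2.1,"ax":0,"ay":0,"az":0,"jaw":255},{"x":0,"y":-4.5,"z":2.1,"ax":0,"ay":0,"az":0,"jaw":255},{"x":0,"y":-4.5,"z":2.1,"ax":0,"ay":0,"az":0,"jaw":255},{"x":0,"y":-4.5,"z":2.1,"ax":0,"ay":0,"az":0,"jaw":255},{"x":0,"y":-4.5,"z":2.1,"ax":0,"ay":0,"az":0,"jaw":255}]'

```text
clock: 1.1
ee_pos: [0.3141, 0.3297, 0.3798]
eef_rot: [0.703, -0.044, 0.709, 0.037]
wrist_force: [1.3, 0.9, -1.1]
gripper_width: -0.002
```

Emit:
servo_tool --steps '[{"x":0,"y":-4.5,"z":2.1,"ax":0,"ay":0,"az":0,"jaw":255},{"x":0,"y":-4.5,"z":2.1,"ax":0,"ay":0,"az":0,"jaw":255},{"x":0,"y":-4.5,"z":2.1,"ax":0,"ay":0,"az":0,"jaw":255},{"x":0,"y":-4.5,"z":2.1,"ax":0,"ay":0,"az":0,"jaw":255},{"x":0,"y":-4.5,"z":2.1,"ax":0,"ay":0,"az":0,"jaw":255}]'

```text
clock: 1.6
ee_pos: [0.4424, 0.1148, 0.3781]
eef_rot: [0.702, -0.044, 0.71, 0.037]
wrist_force: [0.4, 0.1, -0.2]
gripper_width: -0.001
```

Emit:
servo_tool --steps '[{"x":0,"y":-4.5,"z":2.0,"ax":0,"ay":0,"az":0,"jaw":255},{"x":0,"y":-4.5,"z":2.0,"ax":0,"ay":0,"az":0,"jaw":255},{"x":0,"y":-4.5,"z":2.0,"ax":0,"ay":0,"az":0,"jaw":255},{"x":0,"y":-4.5,"z":2.0,"ax":0,"ay":0,"az":0,"jaw":255},{"x":0,"y":-4.5,"z":2.0,"ax":0,"ay":0,"az":0,"jaw":255}]'

```text
clock: 2.1
ee_pos: [0.5666, -0.1023, 0.3757]
eef_rot: [0.701, -0.043, 0.711, 0.036]
wrist_force: [0.3, -0.1, 0.4]
gripper_width: 0.002
```

```bash
python3 - <<'E'
from st import *
p=np.load('p.npy')
to([tf(p,(-.15,0,.36)),tf(p,(-.15,0,.21))])
E
```

```text
t 2.1 pos [ 0.567 -0.102  0.376] w 0.0 F [ 0.3 -0.1  0.4]
[[-0.014, -0.112, 0.994], [-0.01, 0.994, 0.112], [-1.0, -0.009, -0.015]]
move cm [ 0.569 -0.112  0.36 ] [ 1.6 -1.   0.2]
move cm [ 0.569 -0.112  0.21 ] [16.6 -0.8  0.4]
```

Emit:
servo_tool --steps '[{"x":4,"y":-1,"z":0,"ax":0,"ay":0,"az":0,"jaw":255},{"x":4,"y":0,"z":0,"ax":0,"ay":0,"az":0,"jaw":255},{"x":4,"y":0,"z":0,"ax":0,"ay":0,"az":0,"jaw":255},{"x":3.5,"y":0,"z":0,"ax":0,"ay":0,"az":0,"jaw":255},{"x":0,"y":0,"z":0,"ax":0,"ay":0,"az":0,"jaw":255}]'

```text
clock: 2.6
ee_pos: [0.5666, -0.1214, 0.21]
eef_rot: [0.699, -0.04, 0.713, 0.034]
wrist_force: [0.4, 0.2, 0.8]
gripper_width: -0.002
```

```bash
python3 - <<'E'
from st import *
p=np.load('p.npy')
snap('scene','scene1.png')
# fingertip path: outer face contact at r, tip half-thickness 15mm
for a in np.arange(1.4,-.01,-.2):
    p[4]=a; print(round(a,2),flap(p,.11,0,.003).round(3))
to([tf(p,(-.15,0,.22))])
E
```

```text
1.4 [ 0.563 -0.022  0.218]
1.2 [ 0.561 -0.001  0.213]
1.0 [0.56  0.019 0.203]
0.8 [0.559 0.036 0.19 ]
0.6 [0.558 0.051 0.174]
0.4 [0.557 0.062 0.155]
0.2 [0.557 0.069 0.134]
0.0 [0.556 0.072 0.112]
t 2.65 pos [ 0.567 -0.122  0.213] w -0.0 F [ 0.4 -0.3  0.9]
[[-0.016, -0.104, 0.994], [-0.01, 0.995, 0.104], [-1.0, -0.008, -0.017]]
move cm [ 0.569 -0.112  0.22 ] [-0.7  0.9  0.3]
```

View pics/scene1.png

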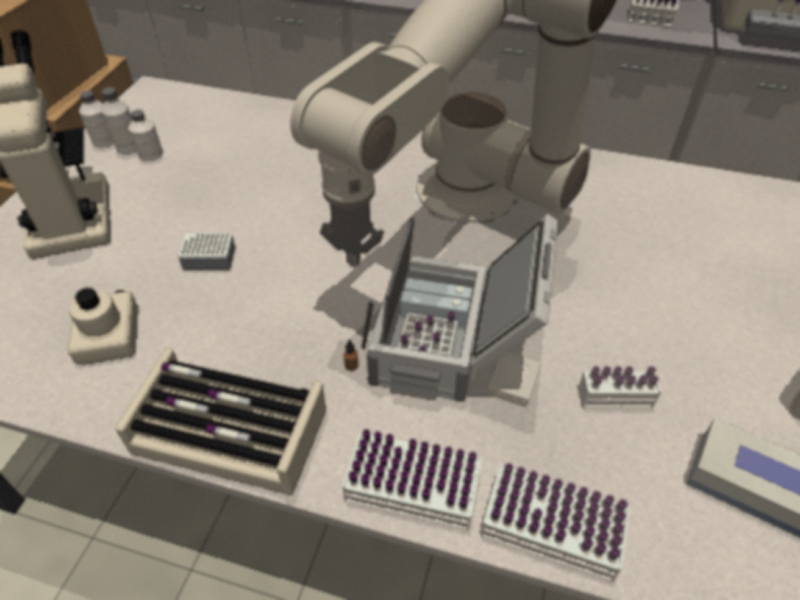

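Fingers are outside the flap (tip px (355,260), flap px (405,240)). I push in +y along the arc.

Emit:
servo_tool --steps '[{"x":-1,"y":4,"z":0,"ax":0,"ay":0,"az":0,"jaw":255},{"x":0,"y":2.5,"z":0,"ax":0,"ay":0,"az":0,"jaw":255},{"x":0,"y":1.5,"z":0,"ax":0,"ay":0,"az":0,"jaw":255},{"x":0,"y":1,"z":0,"ax":0,"ay":0,"az":0,"jaw":255},{"x":0,"y":1,"z":0,"ax":0,"ay":0,"az":0,"jaw":255}]'

```text
clock: 3.15
ee_pos: [0.5592, -0.0204, 0.2307]
eef_rot: [0.703, -0.04, 0.709, 0.032]
wrist_force: [-0.5, -1.5, -1.2]
gripper_width: -0.001
```

Emit:
servo_tool --steps '[{"x":0.3,"y":1,"z":0,"ax":0,"ay":0,"az":0,"jaw":255},{"x":0.3,"y":1,"z":0,"ax":0,"ay":0,"az":0,"jaw":255},{"x":0.5,"y":1,"z":0,"ax":0,"ay":0,"az":0,"jaw":255},{"x":0.5,"y":1,"z":0,"ax":0,"ay":0,"az":0,"jaw":255},{"x":0.5,"y":1,"z":0,"ax":0,"ay":0,"az":0,"jaw":255}]'

```text
clock: 3.65
ee_pos: [0.5542, 0.0318, 0.2083]
eef_rot: [0.704, -0.04, 0.709, 0.031]
wrist_force: [-0.1, -0.7, 0.1]
gripper_width: 0.002
```

```bash
python3 - <<'E'
from st import *
p=np.load('p.npy')
c=snap('scene','s2.png')
a=cv2.imread('pics/s2.png')[180:410,300:600];cv2.imwrite('pics/s2c.png',cv2.resize(a,None,fx=2.5,fy=2.5,interpolation=3))
to(tf(p,(.03,0,.15)))
E
```

```text
t 3.7 pos [0.554 0.033 0.207] w 0.0 F [-0.8  0.7 -0.9]
[[-0.008, -0.101, 0.995], [-0.012, 0.995, 0.101], [-1.0, -0.012, -0.009]]
move cm [0.557 0.068 0.15 ] [5.7 3.5 0.7]
```

View pics/s2c.png

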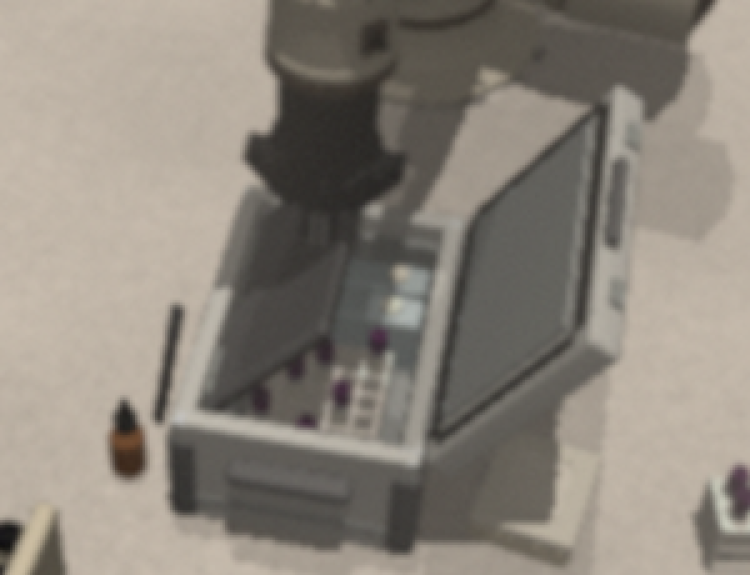

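The flap is about half way down (free edge around px (345,240) in the crop), with the tip on its outer face. I continue down.

Emit:
servo_tool --steps '[{"x":1,"y":0.8,"z":0,"ax":0,"ay":0,"az":0,"jaw":255},{"x":1.2,"y":0.7,"z":0,"ax":0,"ay":0,"az":0,"jaw":255},{"x":1.2,"y":0.6,"z":0,"ax":0,"ay":0,"az":0,"jaw":255},{"x":1.2,"y":0.4,"z":0,"ax":0,"ay":0,"az":0,"jaw":255},{"x":1.2,"y":0.2,"z":0,"ax":0,"ay":0,"az":0,"jaw":255}]'

```text
clock: 4.2
ee_pos: [0.5502, 0.0618, 0.1444]
eef_rot: [0.703, -0.04, 0.709, 0.032]
wrist_force: [-1.3, -0.7, 0.1]
gripper_width: -0.004
```

Emit:
servo_tool --steps '[{"x":1.2,"y":0,"z":0,"ax":0,"ay":0,"az":0,"jaw":255},{"x":1,"y":0,"z":0,"ax":0,"ay":0,"az":0,"jaw":255},{"x":0.7,"y":0,"z":0,"ax":0,"ay":0,"az":0,"jaw":255},{"x":0.4,"y":0,"z":0,"ax":0,"ay":0,"az":0,"jaw":255},{"x":0.2,"y":0,"z":0,"ax":0,"ay":0,"az":0,"jaw":255}]'

```text
clock: 4.7
ee_pos: [0.5506, 0.0614, 0.1117]
eef_rot: [0.705, -0.04, 0.708, 0.032]
wrist_force: [-12.2, 2.0, 24.7]
gripper_width: 0.002
```

Tip at z = 0.112 with 25 N: the flap is on its stop. I retract and check.

Emit:
servo_tool --steps '[{"x":-1,"y":0,"z":0,"ax":0,"ay":0,"az":0,"jaw":255},{"x":-5,"y":0,"z":0,"ax":0,"ay":0,"az":0,"jaw":255},{"x":-5,"y":0,"z":0,"ax":0,"ay":0,"az":0,"jaw":255},{"x":-5,"y":0,"z":0,"ax":0,"ay":0,"az":0,"jaw":255},{"x":-5,"y":0,"z":0,"ax":0,"ay":0,"az":0,"jaw":255}]'

```text
clock: 5.2
ee_pos: [0.5495, 0.0628, 0.3204]
eef_rot: [0.702, -0.039, 0.711, 0.031]
wrist_force: [1.5, 0.1, 0.1]
gripper_width: 0.001
```

Emit:
servo_tool --steps '[{"x":-5,"y":0,"z":0,"ax":0,"ay":0,"az":0,"jaw":255},{"x":-2,"y":4,"z":0,"ax":0,"ay":0,"az":0,"jaw":255},{"x":0,"y":5,"z":0,"ax":0,"ay":0,"az":0,"jaw":255},{"x":0,"y":5,"z":0,"ax":0,"ay":0,"az":0,"jaw":255},{"x":0,"y":5,"z":0,"ax":0,"ay":0,"az":0,"jaw":255}]'

```text
clock: 5.7
ee_pos: [0.5338, 0.2513, 0.3978]
eef_rot: [0.707, -0.035, 0.706, 0.027]
wrist_force: [1.4, 0.2, 0.0]
gripper_width: -0.0
```

Emit:
servo_tool --steps '[{"x":0,"y":5,"z":0,"ax":0,"ay":0,"az":0,"jaw":255},{"x":0,"y":3,"z":0,"ax":0,"ay":0,"az":0,"jaw":255},{"x":0,"y":0,"z":0,"ax":0,"ay":0,"az":0,"jaw":255}]'

```text
clock: 6.0
ee_pos: [0.5254, 0.3375, 0.3959]
eef_rot: [0.707, -0.037, 0.706, 0.029]
wrist_force: [-0.2, -1.4, -0.5]
gripper_width: 0.005
```

```bash
python3 - <<'E'
from st import *
p=np.load('p.npy')
c=snap('scene','s3.png')
a=cv2.imread('pics/s3.png')[160:410,300:620]
cv2.imwrite('pics/s3c.png',cv2.resize(a,None,fx=2.4,fy=2.4,interpolation=3))
print('exp flap corners', [((proj('s3.png',(lambda q:flap(q,.15,y,.003))(np.r_[p[:4],0]))[0]-[300,160])*2.4).round() for y in(-.113,.113)])
to([tf(p,(.27,0,.39)),tf(p,(.27,0,.24))])
E
```

```text
exp flap corners [array([371., 472.]), array([411., 280.])]
t 6.05 pos [0.526 0.336 0.396] w -0.0 F [-0.3 -0.2 -0.4]
[[0.002, -0.092, 0.996], [-0.011, 0.996, 0.092], [-1.0, -0.011, 0.001]]
move cm [0.54  0.307 0.39 ] [ 0.6 -3.   1.1]
move cm [0.54  0.307 0.24 ] [15.6 -2.8  1.1]
```

View pics/s3c.png

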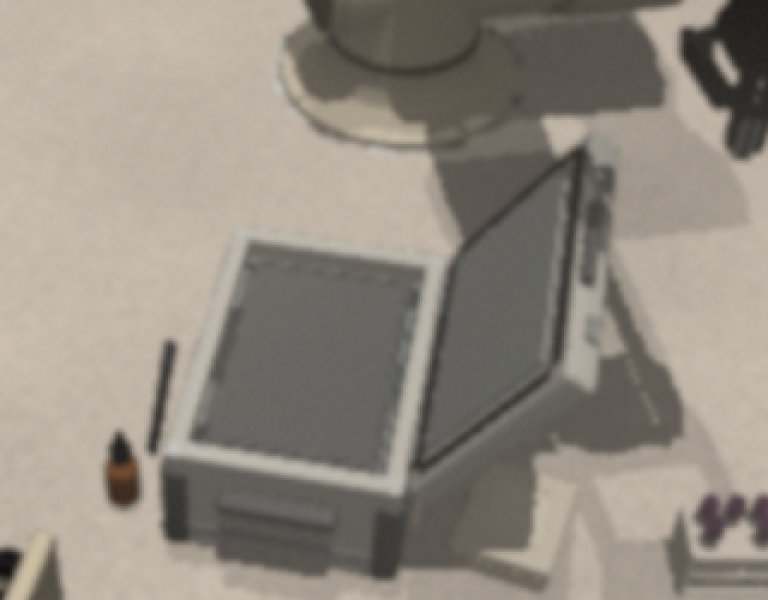

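The flap lies flat inside the rim (free-edge corners at crop px (380,475)/(415,290), close to the prediction) and the lid is still open. Now I descend outside the lid.

Emit:
servo_tool --steps '[{"x":4,"y":0,"z":0.5,"ax":0,"ay":0,"az":0,"jaw":255},{"x":4,"y":0,"z":0.5,"ax":0,"ay":0,"az":0,"jaw":255},{"x":4,"y":0,"z":0.5,"ax":0,"ay":0,"az":0,"jaw":255},{"x":1.5,"y":0,"z":0,"ax":0,"ay":0,"az":0,"jaw":255},{"x":0,"y":0,"z":0,"ax":0,"ay":0,"az":0,"jaw":255}]'

```text
clock: 6.55
ee_pos: [0.5435, 0.3311, 0.2577]
eef_rot: [0.708, -0.035, 0.704, 0.027]
wrist_force: [-0.0, 0.2, -0.6]
gripper_width: 0.003
```

Emit:
servo_tool --steps '[{"x":0,"y":-2,"z":0,"ax":0,"ay":0,"az":0,"jaw":255},{"x":0,"y":-2,"z":0,"ax":0,"ay":0,"az":0,"jaw":255},{"x":0,"y":-1,"z":0,"ax":0,"ay":0,"az":0,"jaw":255},{"x":0,"y":-1,"z":0,"ax":0,"ay":0,"az":0,"jaw":255},{"x":-0.5,"y":-1,"z":0,"ax":0,"ay":0,"az":0,"jaw":255}]'

```text
clock: 7.05
ee_pos: [0.5513, 0.2609, 0.2724]
eef_rot: [0.712, -0.032, 0.701, 0.031]
wrist_force: [-0.5, 3.6, -2.1]
gripper_width: -0.0
```

Emit:
servo_tool --steps '[{"x":-0.7,"y":-1.2,"z":0,"ax":0,"ay":0,"az":0,"jaw":255},{"x":-0.7,"y":-1.2,"z":0,"ax":0,"ay":0,"az":0,"jaw":255},{"x":-0.7,"y":-1.2,"z":0,"ax":0,"ay":0,"az":0,"jaw":255},{"x":-0.6,"y":-1.2,"z":0,"ax":0,"ay":0,"az":0,"jaw":255},{"x":-0.6,"y":-1.2,"z":0,"ax":0,"ay":0,"az":0,"jaw":255}]'

```text
clock: 7.55
ee_pos: [0.5565, 0.1975, 0.3108]
eef_rot: [0.713, -0.031, 0.699, 0.032]
wrist_force: [0.4, 3.8, -1.0]
gripper_width: -0.005
```

```bash
python3 - <<'E'
from st import *
p=np.load('p.npy')
c=snap('scene','s4.png')
a=cv2.imread('pics/s4.png')[160:410,300:620]
cv2.imwrite('pics/s4c.png',cv2.resize(a,None,fx=2.4,fy=2.4,interpolation=3))
to([tf(p,(.08,0,.30))])
E
```

```text
t 7.6 pos [0.557 0.196 0.312] w 0.0 F [-0.7 -1.   1. ]
[[0.021, -0.087, 0.996], [0.002, 0.996, 0.087], [-1.0, 0.0, 0.021]]
move cm [0.553 0.117 0.3  ] [ 1.2 -7.8 -1.1]
```

View pics/s4c.png

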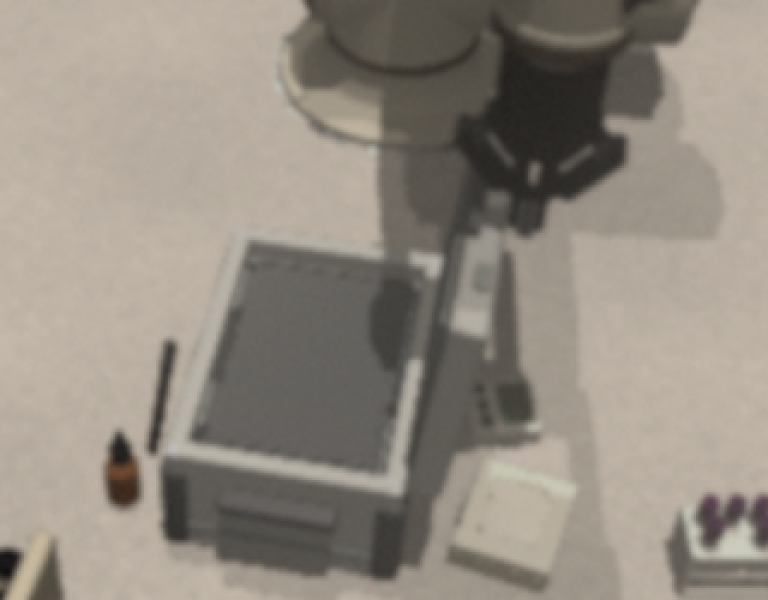

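The lid stands nearly upright (edge at crop px (480,260)) with the fingertips on its outer side. I carry on over.

Emit:
servo_tool --steps '[{"x":0,"y":-1.2,"z":0,"ax":0,"ay":0,"az":0,"jaw":255},{"x":0.2,"y":-1.2,"z":0,"ax":0,"ay":0,"az":0,"jaw":255},{"x":0.2,"y":-1.2,"z":0,"ax":0,"ay":0,"az":0,"jaw":255},{"x":0.3,"y":-1.2,"z":0,"ax":0,"ay":0,"az":0,"jaw":255},{"x":0.4,"y":-1.2,"z":0,"ax":0,"ay":0,"az":0,"jaw":255}]'

```text
clock: 8.1
ee_pos: [0.563, 0.1326, 0.3017]
eef_rot: [0.715, -0.03, 0.698, 0.032]
wrist_force: [0.1, 2.1, 2.0]
gripper_width: -0.0
```

Emit:
servo_tool --steps '[{"x":0.4,"y":-1.2,"z":0,"ax":0,"ay":0,"az":0,"jaw":255},{"x":0.5,"y":-1.2,"z":0,"ax":0,"ay":0,"az":0,"jaw":255},{"x":0.5,"y":-1.2,"z":0,"ax":0,"ay":0,"az":0,"jaw":255},{"x":0.6,"y":-1.2,"z":0,"ax":0,"ay":0,"az":0,"jaw":255},{"x":0.6,"y":-1.2,"z":0,"ax":0,"ay":0,"az":0,"jaw":255}]'

```text
clock: 8.6
ee_pos: [0.5691, 0.067, 0.273]
eef_rot: [0.714, -0.03, 0.698, 0.031]
wrist_force: [-1.3, 1.9, 1.0]
gripper_width: -0.003
```

```bash
python3 - <<'E'
from st import *
p=np.load('p.npy')
c=snap('scene','s5.png')
a=cv2.imread('pics/s5.png')[160:410,300:620]
cv2.imwrite('pics/s5c.png',cv2.resize(a,None,fx=2.4,fy=2.4,interpolation=3))
to([tf(p,(-.06,0,.156))])
E
```

```text
t 8.65 pos [0.569 0.065 0.272] w -0.0 F [-0.3 -1.3 -2. ]
[[0.021, -0.086, 0.996], [0.001, 0.996, 0.086], [-1.0, -0.0, 0.021]]
move cm [ 0.563 -0.022  0.156] [11.5 -8.7 -1.6]
```

View pics/s5c.png

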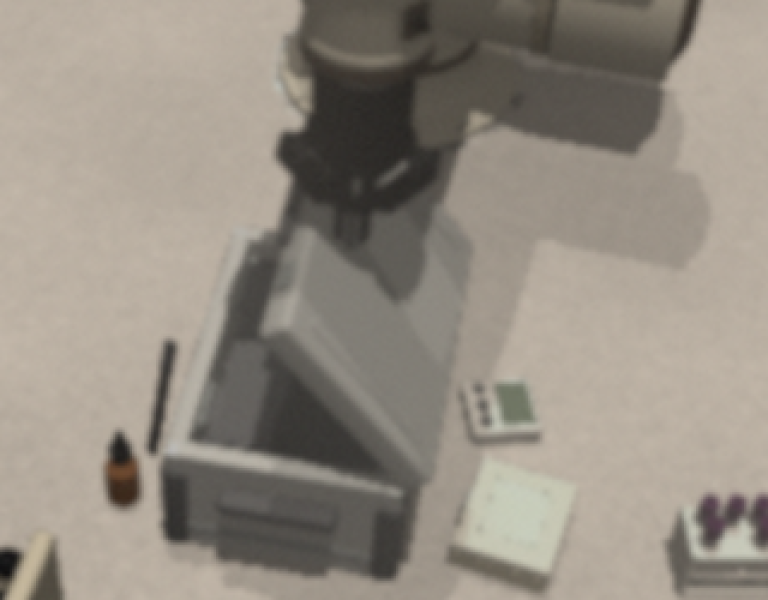

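The lid is at about 0.9 rad with the tip on its outer face, and the flap is still flat. I continue slowly down.

Emit:
servo_tool --steps '[{"x":0.9,"y":-1.2,"z":0,"ax":0,"ay":0,"az":0,"jaw":255},{"x":0.9,"y":-1.1,"z":0,"ax":0,"ay":0,"az":0,"jaw":255},{"x":0.9,"y":-1,"z":0,"ax":0,"ay":0,"az":0,"jaw":255},{"x":1,"y":-0.9,"z":-0.3,"ax":0,"ay":0,"az":0,"jaw":255},{"x":1,"y":-0.8,"z":-0.3,"ax":0,"ay":0,"az":0,"jaw":255}]'

```text
clock: 9.15
ee_pos: [0.5686, 0.011, 0.2208]
eef_rot: [0.714, -0.03, 0.699, 0.031]
wrist_force: [2.2, 1.3, 1.1]
gripper_width: -0.0
```

Emit:
servo_tool --steps '[{"x":1,"y":-0.6,"z":-0.3,"ax":0,"ay":0,"az":0,"jaw":255},{"x":1,"y":-0.6,"z":0,"ax":0,"ay":0,"az":0,"jaw":255},{"x":1,"y":-0.5,"z":0,"ax":0,"ay":0,"az":0,"jaw":255},{"x":1,"y":-0.4,"z":0,"ax":0,"ay":0,"az":0,"jaw":255},{"x":1,"y":-0.2,"z":0,"ax":0,"ay":0,"az":0,"jaw":255}]'

```text
clock: 9.65
ee_pos: [0.5679, -0.0147, 0.1659]
eef_rot: [0.714, -0.03, 0.699, 0.03]
wrist_force: [0.0, -0.8, 1.9]
gripper_width: 0.003
```

Emit:
servo_tool --steps '[{"x":0.6,"y":0,"z":0,"ax":0,"ay":0,"az":0,"jaw":255},{"x":0.4,"y":0,"z":0,"ax":0,"ay":0,"az":0,"jaw":255},{"x":0.3,"y":0,"z":0,"ax":0,"ay":0,"az":0,"jaw":255},{"x":0.2,"y":0,"z":0,"ax":0,"ay":0,"az":0,"jaw":255}]'

```text
clock: 10.05
ee_pos: [0.5681, -0.0149, 0.1558]
eef_rot: [0.715, -0.031, 0.698, 0.03]
wrist_force: [-15.1, -0.6, 22.2]
gripper_width: -0.0
```

Emit:
servo_tool --steps '[{"x":0.2,"y":0,"z":0,"ax":0,"ay":0,"az":0,"jaw":255},{"x":0.2,"y":0,"z":0,"ax":0,"ay":0,"az":0,"jaw":255},{"x":-1,"y":0,"z":0,"ax":0,"ay":0,"az":0,"jaw":255},{"x":-5,"y":0,"z":0,"ax":0,"ay":0,"az":0,"jaw":255},{"x":-5,"y":0,"z":0,"ax":0,"ay":0,"az":0,"jaw":255}]'

```text
clock: 10.55
ee_pos: [0.5632, -0.0136, 0.2633]
eef_rot: [0.712, -0.032, 0.7, 0.03]
wrist_force: [1.4, -0.9, 1.0]
gripper_width: -0.004
```

Emit:
servo_tool --steps '[{"x":-5,"y":0,"z":0,"ax":0,"ay":0,"az":0,"jaw":255},{"x":-4,"y":0,"z":0,"ax":0,"ay":0,"az":0,"jaw":255},{"x":0,"y":0,"z":-4,"ax":0,"ay":0,"az":0,"jaw":255},{"x":0,"y":0,"z":-4,"ax":0,"ay":0,"az":0,"jaw":255},{"x":0,"y":0,"z":0,"ax":0,"ay":0,"az":0,"jaw":255}]'

```text
clock: 11.05
ee_pos: [0.4819, -0.0198, 0.3632]
eef_rot: [0.717, -0.033, 0.695, 0.03]
wrist_force: [-0.1, -0.3, 0.2]
gripper_width: 0.003
```

```bash
python3 - <<'E'
from st import *
p=np.load('p.npy')
c=snap('scene','s6.png')
I=cv2.imread('pics/s6.png')
q=p.copy();q[3]=0
for r,y in((.2,-.14),(.2,.14),(0,-.14),(0,.14)):
    u=proj('s6.png',lid(q,r,y,.03))[0]; cv2.circle(I,tuple(int(k) for k in u),2,(0,0,255),1)
cv2.imwrite('pics/s6c.png',cv2.resize(I[200:420,320:580],None,fx=2.7,fy=2.7,interpolation=3))
to([tf(p,(0,0,.3))])
E
```

```text
t 11.1 pos [ 0.483 -0.02   0.363] w -0.0 F [ 0.3 -0.3  0.8]
[[0.031, -0.09, 0.996], [-0.003, 0.996, 0.09], [-1.0, -0.006, 0.03]]
move cm [0.559 0.038 0.3  ] [6.5 5.1 7.8]
```

View pics/s6c.png

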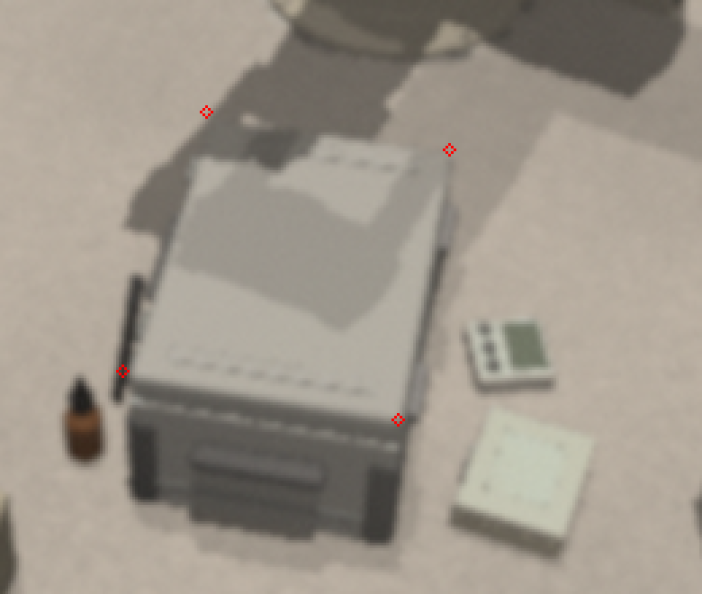

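The hinge-side markers match, but the free-edge ones are off near the shadow, so this check is unclear. I clear the arm and look from both views.

Emit:
servo_tool --steps '[{"x":-2,"y":4.5,"z":-1,"ax":0,"ay":0,"az":0,"jaw":255},{"x":0,"y":4.5,"z":-1,"ax":0,"ay":0,"az":0,"jaw":255},{"x":0,"y":4.5,"z":-1,"ax":0,"ay":0,"az":0,"jaw":255},{"x":0,"y":4.5,"z":-1,"ax":0,"ay":0,"az":0,"jaw":255},{"x":0,"y":4.5,"z":-1,"ax":0,"ay":0,"az":0,"jaw":255}]'

```text
clock: 11.6
ee_pos: [0.4152, 0.2027, 0.3787]
eef_rot: [0.717, -0.03, 0.696, 0.027]
wrist_force: [1.4, -0.7, 0.6]
gripper_width: 0.001
```

Emit:
servo_tool --steps '[{"x":0,"y":4.5,"z":-2,"ax":0,"ay":0,"az":0,"jaw":255},{"x":0,"y":4.5,"z":-2,"ax":0,"ay":0,"az":0,"jaw":255},{"x":0,"y":4.5,"z":-2,"ax":0,"ay":0,"az":0,"jaw":255},{"x":0,"y":4.5,"z":-2,"ax":0,"ay":0,"az":0,"jaw":255},{"x":0,"y":4.5,"z":-2,"ax":0,"ay":0,"az":0,"jaw":255}]'

```text
clock: 12.1
ee_pos: [0.2969, 0.4237, 0.3729]
eef_rot: [0.716, -0.03, 0.697, 0.027]
wrist_force: [0.5, 0.4, 0.5]
gripper_width: 0.005
```

```bash
python3 - <<'E'
from st import *
p=np.load('p.npy');q=p.copy();q[3]=0;out=[]
for n,(x0,y0) in(('scene',(330,190)),('top',(230,200))):
    snap(n,n+'7.png');I=cv2.imread(f'pics/{n}7.png');S=I[y0:y0+220,x0:x0+200];S=cv2.resize(S,(400,440),interpolation=3)
    for r,y,h in((.2,-.14,.03),(.2,.14,.03),(0,-.14,.03),(0,.14,.03)):
        u=(proj(n+'7.png',lid(q,r,y,h))[0]-[x0,y0])*2; print(n,r,y,u.round()); cv2.circle(S,tuple(int(k) for k in u),3,(0,0,255),1)
    out.append(S)
cv2.imwrite('pics/m7.png',np.hstack(out))
to([tf(p,(0,0,.3))])
E
```

```text
scene 0.2 -0.14 [ 70. 296.]
scene 0.2 0.14 [133. 104.]
scene 0 -0.14 [275. 332.]
scene 0 0.14 [314. 131.]
top 0.2 -0.14 [300.  81.]
top 0.2 0.14 [341. 345.]
top 0 -0.14 [111. 109.]
top 0 0.14 [144. 375.]
t 12.2 pos [0.295 0.426 0.372] w -0.0 F [-0.1 -0.1  0.5]
[[0.026, -0.087, 0.996], [-0.003, 0.996, 0.087], [-1.0, -0.006, 0.026]]
move cm [0.559 0.038 0.3  ] [  8.  -40.9  22.7]
```

View pics/m7.png

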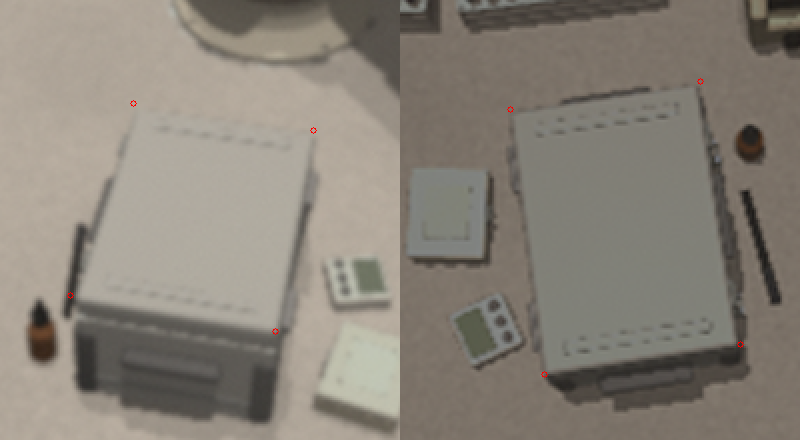

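The lid is down. Both views match the shut model with only a small uniform offset, the free edge is not raised, and the surrounding things are undisturbed. Handing in.

```bash
python3 -c "
from bench import manip
print(manip.close_job())"
```

```text
the job is handed in; nothing more can be done
None
```

I folded the flap flat over the tubes, then swung the lid shut over it and handed the job in at about 12 s. I pushed both from their outer faces with closed fingertips. No verdict was reported.

**Flap:** The fingertip stopped at z = 0.112 m with about 25 N, the stated height of the flat flap. A picture taken before I touched the lid showed the flap lying flat inside the rim, with the lid still open.

**Lid:** I pushed it down at well under 1 rad/s on average. The fingertip stopped at z = 0.156 m with about 22 N, which is the stated height of the shut lid's top.

**Final pictures:** One check picture was unclear: the predicted free-edge corners were off near a shadow. With the arm out of the way, the corners matched a shut lid in both views, apart from an offset of a few pixels that puts the lid lower rather than higher.

**Surroundings:** The marker, dropper, timer and slide box looked undisturbed. The tip box and bench rack were not in the final crops. The tubes can't be seen under the flap and lid, so I couldn't check them directly. The arm ended up clear of everything.

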